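Take the middle bit case out of the stack and store it in the push-to-open drawer

TASK

Press the latch button on top of the small grey chest so that its drawer springs out. Then lift the open tray, with the hex key holder in it, off the stack and stand it aside, lay the middle drill bit case flat in the drawer, and put the tray back squarely on the bottom case, which stays where it is. Keep the tray level with the holder in it, leave everything else on the bench undisturbed, and let the drawer stay open.

Things in the scene. Friction and masses are not known exactly. Their poses are not given: they have to be found in the camera images.
- case_low: Bottom of the stack: closed flat aluminium drill bit case, 130 (its x) x 56 (its y) x 34 mm high, about 0.7 kg, standing on the bench. Origin: centre of its underside; z up.
- case_mid: Middle of the stack: a case of the same size and look, 130 x 56 x 34 mm, about 0.35 kg, lying loose on case_low. Origin: centre of its underside. It is the one to store in the drawer.
- tray: Top of the stack: open aluminium tray, outside 130 (x) x 56 (y) x 34 mm high, walls and floor 4 mm, about 0.2 kg, lying loose on case_mid. Origin: centre of its underside. Its long sides are parallel and can be gripped across the 56 mm width. No nesting: the three simply lie flat on each other.
- hex_holder: Black plastic hex key holder, 80 x 28 x 22 mm high, lying loose in the tray, wholly below its rim. Origin: centre of its underside.
- chest: Small grey steel chest fixed to the bench. Origin on the bench, 30 mm ahead of its front face; the chest fills x from +30 to +220 mm, y from -83 to +83 mm, height 85 mm. Its front looks along its -x axis, to the robot. The drawer, sprung out, reaches to x = -145 mm, y within +-74 mm.
- latch_top (a point): Centre of the top of the steel latch button, 32 mm across, in a black housing on the chest's top, 58 mm along the chest's x axis and 109 mm above the bench; pressed straight down, 8 mm of travel, about 5 N when fully down. The drawer is freed at about 5 mm; the button comes back up by itself.
- drawer (a joint): How far the drawer is out, m: 0 shut (flush, no handle), 0.175 fully out. Freed by the latch button, it is pushed out by its spring along the chest's -x axis in about 1.5 s and stays out, lightly sprung.
- drawer_floor (a point): Centre of the drawer's inner floor (moves with the drawer; axes as the chest's), 12 mm above the bench. Inside 160 (x) x 140 (y) mm; side and back walls 20 mm high above the floor, front panel 65 mm high. When fully out the whole inside is clear of the chest.
- plug_bin: Grey tilt-out bin of rubber wall plugs, fixed. Origin on the bench; the bin fills x from +105 to +200 mm, y +-55 mm, height 95 mm, in its own axes. The bench directly before it is free but for the clamp and the wrench. Other fixed things stand only along the bench's back (x above 0.8 m) and sides (more than 0.5 m to the left or right).
- clamp: Bystander: green plastic clamp lying flat, loose, 12 mm high; x -28 to +38 mm, y -75 to +75 mm about its origin.
- screwdriver: Bystander: blue screwdriver lying loose beside the stack, 150 mm along its x, 26 mm thick; origin midway along it, on the bench.
- level: Bystander: stainless spirit level, 24 (x) x 200 (y) x 46 mm high, loose at the robot's far left; origin centre of its underside.
- tape_measure: Bystander: tape measure, 62 x 36 x 60 mm high, loose on the rear of the chest's top (so up to 145 mm above the bench); origin centre of its underside.
- oil_can: Bystander: steel oil can, 60 mm across, 85 mm high, loose behind the stack, about 150 mm from its centre; origin centre of its underside.
- wrench: Bystander: wrench lying loose to the left of and before the plug bin, 150 mm along its x, 38 mm wide, 8 mm thick; origin midway.
Things that resemble listed ones, but are neither listed nor needed, are in the scene too. What is shaped like the hex_holder but purple is not meant.

How it is judged (in metres and radians):
On the way, in this order (a step that is already met when the one before it is completed fails the run):
1. the latch is pressed and the drawer has sprung out (value of joint drawer above 0.15 m), for 0.2 s.
2. the tray is off the middle case and stands aside, let go (horizontal distance between tray and case_mid above 0.065 m and contact force between the fingers and tray below 0.1 N and linear speed of tray below 0.02 m/s and angle between tray's own z axis and vertical below 0.1 rad), for 0.2 s.
3. the middle case lies flat in the drawer (x of case_mid in the frame of drawer_floor between -0.08 and 0.08 m and y of case_mid in the frame of drawer_floor between -0.07 and 0.07 m and z of case_mid in the frame of drawer_floor between -0.004 and 0.006 m and angle between case_mid's own z axis and vertical below 0.1 rad), for 0.2 s.
At the end, for the whole second after the job is handed in: The middle case lies flat on the drawer's floor; the tray lies flat on the bottom case, centred within 12 mm lengthwise and 10 mm across, parallel within 8 degrees (either way round), with the hex key holder lying in it; the bottom case is within 25 mm of where it stood; all at rest (all of step 3 and x of tray in the frame of case_low between -0.012 and 0.012 m and y of tray in the frame of case_low between -0.01 and 0.01 m and z of tray in the frame of case_low between 0.03 and 0.038 m and angle between the x axis of tray and the x axis of case_low, either way round below 0.14 rad and angle between tray's own z axis and vertical below 0.08 rad and distance of case_low from where it was at the start of the episode below 0.025 m and z of hex_holder in the frame of tray between 0 and 0.012 m and linear speed of each of tray, case_mid, hex_holder below 0.02 m/s); the robot touches nothing.
It fails at once if the tray is tipped by more than 30 degrees (angle between tray's own z axis and vertical above 0.52 rad).
It fails at once if the hex key holder leaves the tray (distance between hex_holder and tray above 0.06 m).
It fails at once if a bystander is moved by more than 30 mm (distance of any of clamp, screwdriver, level, tape_measure, oil_can, wrench from where it was at the start of the episode above 0.03 m).
It also fails if it takes over 72 s, if anything falls off the work surface, if the arm or the gripper's body presses on something with over 40 N, if the wrist force passes 120 N, or if a joint passes its speed limit or range.

ROBOT

A 6-joint arm with a two-finger parallel gripper is mounted at the origin on the work surface. World frame = base frame: x ahead of the robot, y to its left, z up, the work surface at z = 0. Lengths are in mm, angles in rad, forces in N, time in s.
With the tool pointing down it reaches from about 425 to 950 mm from the base axis. Payload 14.7 kg.
Tool frame: the origin (TCP) lies on the centre line of the jaws, within the pads' length; the fingertips stand 14 mm ahead of it and the grasp point (between the pads) lies 5 mm behind it; z points along the fingers, y is the line along which they close (so a half turn about z gives the same grasp; the last joint's range is limited). The gripper opens to 85 mm and grips with 20 to 120 N. Pads are 22 mm wide; open, the fingers measure 114 mm over their backs; the gripper's body (76 mm by 85 mm) begins 54 mm behind the grasp point. The pads swing forward as they close: fully open they stand 13 mm farther back than shut.
Start: joints at [-1.166, 0.48, 1.596, -0, 1.065, -0.047], TCP at [283.795, -584.767, 245.297] pointing down, gripper open.
Joint ranges: [-2.75, 2.75], [-0.82, 2.05], [0.23, 2.67], [-1.56, 4.7], [0.09, 2.69], [-2.92, 2.92]. Speed limits (rad/s): [1.89, 1.89, 2.39, 3.01, 3.01, 3.01].

INTERFACE

Orientations are given as [roll, pitch, yaw] about the fixed x, y, z axes, in that order (R = Rz(yaw) Ry(pitch) Rx(roll)).
In Python, from bench import arm gives the robot as it stands.
- The arm moves only by the tool apply_moves, never from a script. Its arguments are lists of equal length, an entry for each row: "linear": the shift along the world's x, y, z in mm, a list of three; "roll": the turn about the world's z in rad. In form: {"linear": [[dx, dy, dz], ...], "roll": [roll, ...]}. A call has 1 to 12 rows; each row shifts and turns the commanded pose from where the row before left it; what a row does not reach is not made up. A row lasts 1/8 s, in which the tool goes at most 62.5 mm and 10.7 degrees, less where a joint would pass 70% of its speed; a pose out of reach is approached as far as the arm can. A call is refused whole if a number of a shift passes 62.5 or a number of a turn 0.188, either way. A call with a gripper value outside its range is refused whole. "claw" is the opening, from 0 (shut) to 1 (fully open), set as the call begins (left out, the last holds). The fingers move at their own pace and stop on an object; "grip_force" is the grip in N (left out, the last holds). Time passes only in rows, so rows that do not move let the fingers close. It gives the time, the measured TCP pose, the force, the opening and the grip force at its end, in the units of the state.
- arm.get_state(): the state, without advancing time (a new reading comes with each control period).
- arm.get_image(name): name is "scene" or "side" or "wrist"; returns a dict with "color" (384x512x3 uint8, blue, green, red), "mtx" (3x3 intrinsics, pixels), "k1" (the pictures are not rectified: a ray, as slopes to the right and down, at radius r is drawn at 1 + k1 r^2 times it, then the intrinsics apply), "extrinsics" (4x4, takes a point from camera to world coordinates). Camera axes: x right, y up, looking along -z (the intrinsics and any distortion apply to the point x, -y, -z); pixel columns grow to the right and rows downward; lengths in mm; the calibration is good to about 2 mm. A picture is of the moment at which its call begins. There is no depth.
- arm.hand_in(): hands the job in; it is judged then, once.
The state is a dict: "t": time; "joints": joint angles; "qvel": joint speeds; "joint_efforts": joint torques, N m; "tool_pos": TCP position; "eef_rot": TCP orientation; "contact_force": force on the tool from outside, world axes, zero at the start; "wrist_torque": the same for the moment, N m; "width": finger opening in mm; "finger_force": force on a finger pad.
Only numpy, scipy, OpenCV 4.12 (cv2) and the standard library are available. Lean on these libraries where they do the work, as an engineer would, in place of code of your own. Each camera call takes 0.05 s, during which the arm holds its last target. There are 200 camera calls.

## Working session

There is one attempt and no reset: what is moved stays moved. The work goes in short steps, Python scripts to look and compute and a tool call to move; the robot and the scene stay as the last step left them, time stands still between calls to the robot, and variables do not carry over. Pictures are saved under pics/ and viewed, at most 10 in all, crops included, and the job is handed in when it is done.

Besides the shell and the picture viewer there is one more tool, called after "Request:" as name([rows], argument=value, ...), one row to a line, values as JSON. apply_moves: Moves the arm, as the interface text tells. Its arguments: {"type":"object","properties":{"linear":{"type":"array"},"roll":{"type":"array"},"claw":{"type":"number"},"grip_force":{"type":"number"}},"required":["linear","roll"]}

```bash
mkdir -p pics; ls; cat > h.py <<'E'
import numpy as np, cv2, pickle
from bench import arm
def grab(n,tag):
    d=arm.get_image(n); cv2.imwrite(f'pics/{tag}.png',d['color']); pickle.dump(d,open(f'pics/{tag}.pkl','wb')); return d
def load(tag): return pickle.load(open(f'pics/{tag}.pkl','rb'))
def ray(d,uv):
    K=np.array(d['mtx'],float); uv=np.atleast_2d(uv).astype(float)
    p=cv2.undistortPoints(uv[:,None],K,np.array([d['k1'],0,0,0],float))[:,0]
    E=np.array(d['extrinsics']); v=np.c_[p[:,0],-p[:,1],-np.ones(len(p))]@E[:3,:3].T
    return E[:3,3],v
def onz(d,uv,z):
    o,v=ray(d,uv); return o+v*((z-o[2])/v[:,2])[:,None]
def proj(d,P):
    E=np.array(d['extrinsics']); q=(np.atleast_2d(P)-E[:3,3])@E[:3,:3]
    x=np.c_[q[:,0],-q[:,1]]/-q[:,2:]; x=x*(1+d['k1']*(x**2).sum(1))[:,None]
    K=np.array(d['mtx']); return x*[K[0,0],K[1,1]]+K[:2,2]
E
python3 - <<'E'
from h import *
np.set_printoptions(suppress=True,precision=2)
for n in('scene','side','wrist'):
    d=grab(n,n+'0'); print(n,d['mtx'][0],d['k1'],d['extrinsics'])
a=cv2.resize(load('scene0')['color'],(800,600),interpolation=cv2.INTER_CUBIC);cv2.imwrite('pics/s0.png',a)
a=cv2.resize(load('side0')['color'],(800,600),interpolation=cv2.INTER_CUBIC);cv2.imwrite('pics/s1.png',a)
print(arm.get_state())
E
```

```text
pics
scene [396.82   0.   258.27] -0.053074098674157584 [[   0.5    -0.53    0.69 1289.47]
 [   0.87    0.29   -0.41 -292.66]
 [   0.02    0.8     0.6   716.32]
 [   0.      0.      0.      1.  ]]
side [461.94   0.   258.86] -0.13728767134057487 [[  -0.96    0.16   -0.21  293.48]
 [  -0.27   -0.56    0.79 1225.64]
 [   0.01    0.81    0.58  893.02]
 [   0.      0.      0.      1.  ]]
wrist [291.02   0.   257.6 ] -0.03138029167493618 [[   0.44    0.85    0.29  356.67]
 [  -0.9     0.41    0.14 -549.06]
 [  -0.     -0.32    0.95  373.06]
 [   0.      0.      0.      1.  ]]
{'t': 0.15, 'joints': array([-1.17,  0.48,  1.6 , -0.  ,  1.07, -0.05]), 'qvel': array([-0., -0., -0., -0.,  0., -0.]), 'joint_efforts': array([  0.  , -95.12, -43.05,  -0.  ,   0.01,   0.  ]), 'tool_pos': array([ 283.69, -584.47,  244.8 ]), 'eef_rot': array([-3.14, -0.  ,  0.45]), 'contact_force': array([ 0.91,  0.4 , -0.43]), 'wrist_torque': array([ 0.04,  0.02, -0.  ]), 'finger_force': 0.0, 'width': 85.52355709722578}
```

View pics/s0.png

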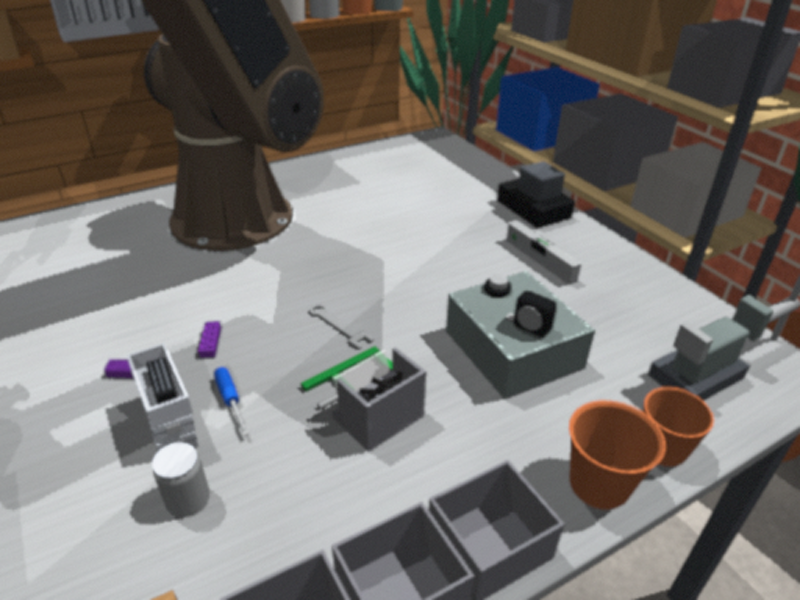

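View pics/s1.png

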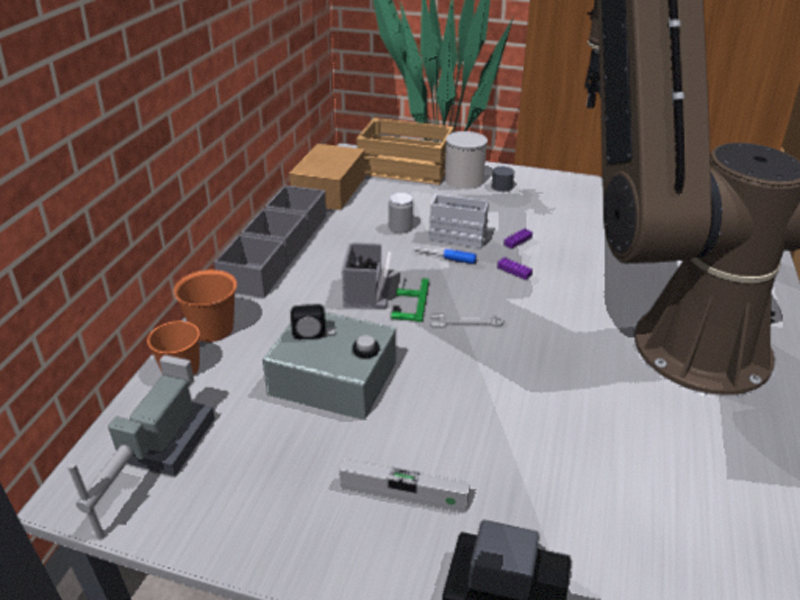

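The first picture shows the stack at (162,395) with the black holder in its tray. The chest is at (520,330), its button at (497,285), and there are two purple decoys at (119,368) and (209,338). The second shows the stack at (458,220), the chest at (330,360) and the button at (365,343). 

These could be mistaken for what I need:
- **Holder:** black in the tray (scene 160,378), against purple at (119,368) and (209,338). I choose the black one.
- **Button:** the light knob at (497,285), against the tape measure at (535,312). I choose the knob.
- **Tray:** the top of the stack at (162,395), against the plug bin (380,395) and the back bins. I choose the stack.

I'll check these in one close crop.

```bash
python3 - <<'E'
from h import *
s=load('scene0')['color'];d=load('side0')['color']
def c(im,u,v): return cv2.resize(im[v:v+75,u:u+100],(400,300),interpolation=cv2.INTER_CUBIC)
m=np.vstack([np.hstack([c(s,60,215),c(s,283,172)]),np.hstack([c(d,245,110),c(d,162,190)])])
cv2.imwrite('pics/crop.png',m)
E
```

```text
(no output)
```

View pics/crop.png

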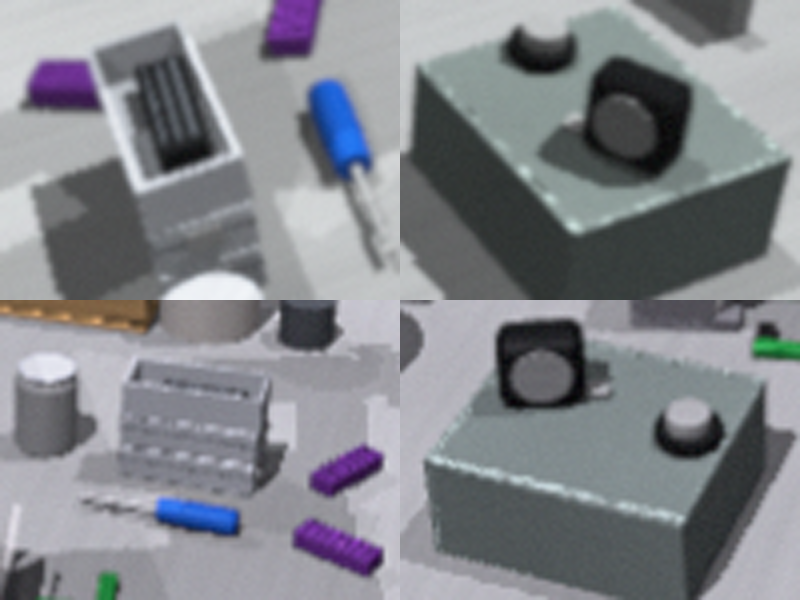

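The crop shows the black holder in the top tray at (170,110), with the purple ones outside it. The button is the light dome at (545,40) and (688,415), and the tape measure stands behind it at (635,120).

```bash
python3 - <<'E'
from h import *
np.set_printoptions(suppress=True,precision=1)
s=load('scene0');d=load('side0')
f=lambda p,o:(np.array(p,float)+.5)/4-.5+np.array(o)
def rep(n,c,p,o,z):
    q=onz(c,f(p,o),z); print(n);print(q[:,:2],'mean',q.mean(0)[:2],'edges',np.linalg.norm(np.roll(q,-1,0)-q,axis=1),'dir',[round(float(np.arctan2(*(b-a)[1::-1])),3) for a,b in zip(q,np.roll(q,-1,0))])
rep('tray scene',s,[(95,45),(180,25),(245,155),(140,192)],(60,215),102)
rep('tray side',d,[(125,58),(272,75),(265,107),(120,87)],(245,110),102)
rep('chest scene',s,[(15,65),(205,8),(390,158),(178,235)],(283,172),85)
rep('chest side',d,[(25,160),(283,220),(365,80),(185,38)],(162,190),85)
rep('button scene',s,[(145,26)],(283,172),109)
rep('button side',d,[(288,113)],(162,190),109)
# two view triangulation of button
o1,v1=ray(s,f([(145,32)],(283,172)));o2,v2=ray(d,f([(288,120)],(162,190)))
t=np.linalg.lstsq(np.c_[v1[0],-v2[0]],o2-o1,rcond=None)[0];print('tri',o1+t[0]*v1[0],o2+t[1]*v2[0])
# other objects
rep('screwdr',s,[(330,105),(380,245)],(60,215),13)
rep('oil',s,[(215,288)],(60,215),85)
rep('clamp/wrench scene',s,[(0,0)],(0,0),0)
for n,uv,z in[('clamp ends',[(303,387),(375,350),(340,405)],12),('bin top',[(337,395),(375,415),(425,378),(395,350)],95),('wrench',[(310,309),(370,343)],8),('tape',[(515,330),(553,300)],145),('purple',[(119,368),(209,338)],22),('level',[(507,225),(578,275)],46)]:
    print(n,onz(s,np.array(uv)*.64,z)[:,:2])
E
```

```text
tray scene
[[ 501.6 -296.6]
 [ 507.5 -249. ]
 [ 631.5 -242.7]
 [ 632.  -298.1]] mean [ 568.1 -271.6] edges [ 48.  124.2  55.4 130.4] dir [1.448, 0.051, -1.563, 3.131]
tray side
[[ 642.1 -287.3]
 [ 503.9 -294.2]
 [ 499.1 -231.2]
 [ 632.6 -229.9]] mean [ 569.5 -260.6] edges [138.4  63.2 133.6  58.2] dir [-3.092, 1.647, 0.01, -1.407]
chest scene
[[583.6 211.7]
 [591.  368.6]
 [781.  365.9]
 [772.8 203.4]] mean [682.1 287.4] edges [157.  190.  162.6 189.4] dir [1.523, -0.014, -1.621, 3.098]
chest side
[[780.7 369.3]
 [593.8 376.7]
 [584.3 218.3]
 [726.  207.2]] mean [671.2 292.9] edges [187.1 158.8 142.  171.1] dir [3.102, -1.63, -0.078, 1.245]
button scene
[[615.2 293.9]] mean [615.2 293.9] edges [0.] dir [0.0]
button side
[[615.5 298.2]] mean [615.5 298.2] edges [0.] dir [0.0]
tri [614.1 295.7 102.8] [616.1 297.1 101.9]
screwdr
[[ 518.2 -176.6]
 [ 645.4 -185.7]] mean [ 581.8 -181.2] edges [127.5 127.5] dir [-0.071, 3.07]
oil
[[ 698.9 -278.9]] mean [ 698.9 -278.9] edges [0.] dir [0.0]
clamp/wrench scene
[[-3174.9  -412. ]] mean [-3174.9  -412. ] edges [0.] dir [0.0]
clamp ends [[602.9 -70.5]
 [579.6  71.6]
 [666.9 -35.6]]
bin top [[721.1 -61.4]
 [779.5 -32.7]
 [751.4  63.2]
 [677.8  55.1]]
wrench [[415.2  21.2]
 [555.   74.6]]
tape [[773.2 201.1]
 [743.7 298.7]]
purple [[ 428.2 -320.6]
 [ 424.5 -169.9]]
level [[391.  494.3]
 [610.3 498. ]]
```

Request:
apply_moves([
  [20,55,0],
  [20,55,0],
  [20,55,0],
  [20,55,0],
  [20,55,0],
  [20,55,0],
  [21,55,0],
  [21,55,0],
  [21,55,0],
  [21,55,0],
  [21,55,0],
  [21,55,0],
], roll=[-0.04,-0.04,-0.04,-0.04,-0.04,-0.04,-0.04,-0.04,-0.04,-0.04,-0.04,-0.05], claw=0)

```text
t: 1.65
tool_pos: [530.1, 77.2, 245.3]
eef_rot: [3.142, -0.0, -0.039]
contact_force: [1.3, -0.4, -0.1]
width: 0.1
finger_force: 0.0
```

Request:
apply_moves([
  [21,55,0],
  [21,55,0],
  [21,55,0],
  [21,55,0],
  [0,0,-30],
  [0,0,-30],
  [0,0,0],
  [0,0,0],
], roll=[0,0,0,0,0,0,0,0])

```text
t: 2.65
tool_pos: [614.3, 295.2, 186.3]
eef_rot: [-3.141, -0.001, -0.038]
contact_force: [-0.5, 0.0, 1.7]
width: 0.1
finger_force: 0.0
```

```bash
python3 - <<'E'
from h import *
d=grab('wrist','w1'); s=grab('scene','s2')
st=arm.get_state();print(st['t'],st['tool_pos'],st['eef_rot'],st['contact_force'],st['width'])
P=[[616,294,109],st['tool_pos']+[0,0,-14]]
print(proj(d,P),proj(s,P))
m=np.hstack([cv2.resize(d['color'],(400,300)),cv2.resize(s['color'][130:280,250:450],(400,300))]);cv2.imwrite('pics/m1.png',m)
E
```

```text
2.75 [614.55314927 295.35363118 186.85697681] [-3.14072017e+00 -1.81122158e-03 -3.84660405e-02] [ 0.20754524 -0.81051423  1.10795581] -0.28059640151552157
[[258.66815565 207.8971942 ]
 [256.55704869 252.16347938]] [[319.0630534  178.26185438]
 [321.76770213 157.67691506]]
```

View pics/m1.png

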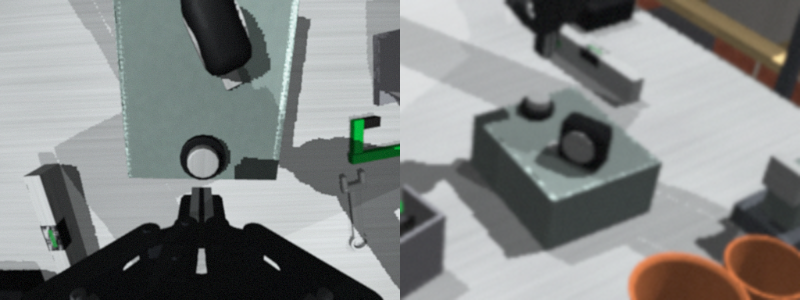

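The wrist view shows the button at (203,163), which matches the projected point, and the shut fingertips sit straight above it. Pressing now.

Request:
apply_moves([
  [2,-1,-25],
  [0,0,-25],
  [0,0,-10],
  [0,0,-6],
  [0,0,-4],
  [0,0,0],
], roll=[0,0,0,0,0,0])

```text
t: 3.5
tool_pos: [616.1, 294.3, 115.9]
eef_rot: [-3.141, -0.001, -0.038]
contact_force: [-1.2, -1.6, 5.3]
width: -0.0
finger_force: 2.2
```

Request:
apply_moves([
  [0,0,45],
  [0,0,50],
  [0,0,50],
  [-5,-56,0],
  [-5,-56,0],
  [-5,-56,0],
  [-5,-56,0],
  [-5,-56,0],
  [-5,-56,0],
  [-5,-56,0],
  [-5,-56,0],
  [-5,-56,0],
], roll=[0,0,0,0.04,0,0,0,0,0,0,0,0], claw=1)

```text
t: 5.0
tool_pos: [570.8, -211.7, 261.0]
eef_rot: [3.141, -0.001, 0.002]
contact_force: [0.8, -0.5, 0.0]
width: 85.2
finger_force: 0.0
```

Request:
apply_moves([
  [-2,-56,0],
  [0,0,0],
  [0,0,0],
  [0,0,0],
], roll=[0,0,0,0])

```text
t: 5.5
tool_pos: [569.0, -264.6, 260.5]
eef_rot: [-3.141, -0.0, 0.003]
contact_force: [-0.1, -0.0, -0.5]
width: 85.6
finger_force: 0.0
```

```bash
python3 - <<'E'
from h import *
d=grab('wrist','w2'); s=grab('scene','s3')
st=arm.get_state();print(st['t'],st['tool_pos'],st['eef_rot'],st['contact_force'],st['width'])
m=np.hstack([cv2.resize(d['color'],(400,300)),cv2.resize(s['color'][130:280,230:430],(400,300),interpolation=cv2.INTER_CUBIC)]);m=np.vstack([m,np.hstack([cv2.resize(d['color'][90:240,156:356],(400,300),interpolation=cv2.INTER_CUBIC),cv2.resize(grab('side','d3')['color'][170:320,150:350],(400,300),interpolation=cv2.INTER_CUBIC)])]);cv2.imwrite('pics/m2.png',m)
E
```

```text
5.6 [ 569.08819693 -264.65363114  260.49748905] [ 3.14159188e+00 -2.24259528e-04  3.23060353e-03] [ 0.16257816  0.2800032  -0.87761302] 85.03708767963997
```

View pics/m2.png

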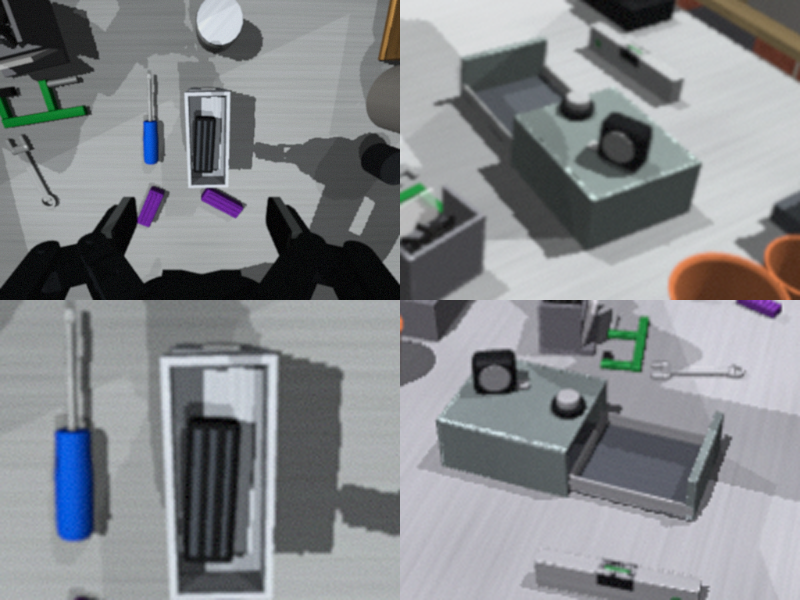

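The drawer is out (upper right and lower right), and the tray sits under the wrist camera with rim corners at (186,91), (231,90), (229,187) and (189,187). The black holder is inside it.

```bash
python3 - <<'E'
from h import *
np.set_printoptions(suppress=True,precision=1)
d=load('w2');z=d['color']
a=np.array([(162,56),(277,55)])/2+[156,90]; b=np.array([(229,187),(189,187)])*1.28
q=onz(d,np.r_[a,b],102);print(q,q.mean(0),np.linalg.norm(np.roll(q,-1,0)-q,axis=1))
# bright rim contour
g=cv2.cvtColor(z,cv2.COLOR_BGR2GRAY); c=z[90:245,225:305].astype(int)
m=(g>175).astype(np.uint8); m[:105]=0;m[245:]=0;m[:,:232]=0;m[:,300:]=0
cs,_=cv2.findContours(m,cv2.RETR_EXTERNAL,2);k=max(cs,key=lambda c:cv2.boundingRect(c)[3]);r=cv2.minAreaRect(k);bx=cv2.boxPoints(r);print(r)
q=onz(d,bx,102);print(q,q.mean(0),np.linalg.norm(np.roll(q,-1,0)-q,axis=1))
for p in proj(d,[[x,y,102] for x,y in [(504,-294),(504,-238),(634,-294),(634,-238)]]):print(p)
E
```

```text
[[ 631.4 -245.   102. ]
 [ 632.1 -300.   102. ]
 [ 502.5 -304.1  102. ]
 [ 502.3 -247.9  102. ]] [ 567.1 -274.3  102. ] [ 55.  129.6  56.2 129.1]
((267.6596374511719, 180.2565155029297), (125.5992202758789, 59.5831184387207), 87.85240936279297)
[[ 630.8 -243.6  102. ]
 [ 633.1 -300.5  102. ]
 [ 499.4 -311.6  102. ]
 [ 496.4 -246.   102. ]] [ 564.9 -275.4  102. ] [ 57.  134.2  65.7 134.4]
[283.9 238.1]
[232.8 237.9]
[288.3 115.4]
[229.6 115.2]
```

Request:
apply_moves([
  [-2,-10,0],
  [0,0,-50],
  [0,0,-50],
  [0,0,-40],
  [0,0,-32],
  [0,0,0],
  [0,0,0],
], roll=[0.022,0,0,0,0,0,0], claw=1, grip_force=40)

```text
t: 6.52
tool_pos: [567.5, -275.8, 89.5]
eef_rot: [3.141, -0.001, 0.024]
contact_force: [0.5, -0.2, 0.5]
width: 86.1
finger_force: 0.0
```

Request:
apply_moves([
  [0,0,0],
  [0,0,0],
  [0,0,0],
  [0,0,0],
  [0,0,0],
  [0,0,0],
], roll=[0,0,0,0,0,0], claw=0)

```text
t: 7.28
tool_pos: [567.4, -276.0, 89.8]
eef_rot: [3.141, -0.002, 0.024]
contact_force: [-1.0, 2.4, 10.0]
width: 55.7
finger_force: 41.4
```

Request:
apply_moves([
  [0,0,3],
  [0,0,7],
  [0,0,10],
  [0,0,10],
  [0,0,0],
], roll=[0,0,0,0,0])

```text
t: 7.9
tool_pos: [567.4, -276.1, 119.5]
eef_rot: [3.141, -0.002, 0.024]
contact_force: [-0.2, -0.2, -3.3]
width: 55.4
finger_force: 43.4
```

```bash
python3 - <<'E'
from h import *
d=grab('side','d4');s=grab('scene','s4')
st=arm.get_state();print(st['t'],st['tool_pos'],st['eef_rot'],st['contact_force'],st['wrist_torque'],st['width'])
m=np.hstack([cv2.resize(d['color'][90:190,230:364],(400,300),interpolation=cv2.INTER_CUBIC),cv2.resize(s['color'][205:305,40:174],(400,300),interpolation=cv2.INTER_CUBIC)]);cv2.imwrite('pics/m3.png',m)
E
```

```text
8.0 [ 566.81386576 -275.78385118  118.42867733] [ 3.14146214e+00 -2.28745820e-04  2.37829611e-02] [-0.22766682  0.33239448 -3.72854113] [-0.00376709 -0.0100064  -0.01850099] 55.34345335349113
```

View pics/m3.png

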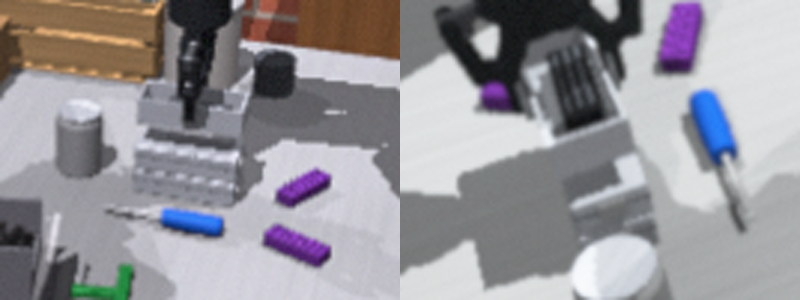

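The tray is lifted level with the holder in it, and both cases stay behind with a clear gap below (side crop at (190,130)). Next I stand it aside at y = -406.

Request:
apply_moves([
  [0,-15,5],
  [0,-30,0],
  [0,-35,0],
  [0,-30,0],
  [0,-20,0],
  [0,0,-25],
  [0,0,-35],
  [0,0,-25],
  [0,0,-12],
  [0,0,-4],
  [0,0,-1],
  [0,0,0],
], roll=[0,0,0,0,0,0,0,0,0,0,0,0])

```text
t: 9.5
tool_pos: [567.3, -406.1, 22.2]
eef_rot: [3.141, -0.001, 0.024]
contact_force: [-1.2, 1.0, -2.7]
width: 55.2
finger_force: 43.4
```

Request:
apply_moves([
  [0,0,-1],
  [0,0,0],
], roll=[0,0])

```text
t: 9.75
tool_pos: [567.3, -406.1, 21.8]
eef_rot: [3.141, -0.001, 0.024]
contact_force: [-3.1, 2.2, 9.1]
width: 55.2
finger_force: 44.9
```

Request:
apply_moves([
  [0,0,0],
  [0,0,0],
  [0,0,0],
  [0,0,20],
  [0,0,40],
  [0,0,60],
  [0,40,60],
  [0,50,30],
  [0,40,0],
  [0,0,0],
  [0,0,0],
], roll=[0,0,0,0,0,0,0,0,0,0,0], claw=1)

```text
t: 11.12
tool_pos: [567.0, -281.4, 223.3]
eef_rot: [3.141, -0.001, 0.024]
contact_force: [-0.2, -0.6, -0.2]
width: 85.2
finger_force: 0.0
```

```bash
python3 - <<'E'
from h import *
np.set_printoptions(suppress=True,precision=1)
d=grab('wrist','w5')
st=arm.get_state();print(st['t'],st['tool_pos'],st['eef_rot'])
print(proj(d,[[567-65,-274.5-28,68],[567+65,-246.5,68],[567,-406,34]]))
cv2.imwrite('pics/m4.png',cv2.resize(d['color'][60:300,150:470],(800,600),interpolation=cv2.INTER_CUBIC))
E
```

```text
11.175 [ 566.9 -281.8  222.9] [ 3.1 -0.   0. ]
[[275.2 239.9]
 [221.9 114.7]
 [367.3 176.3]]
```

View pics/m4.png

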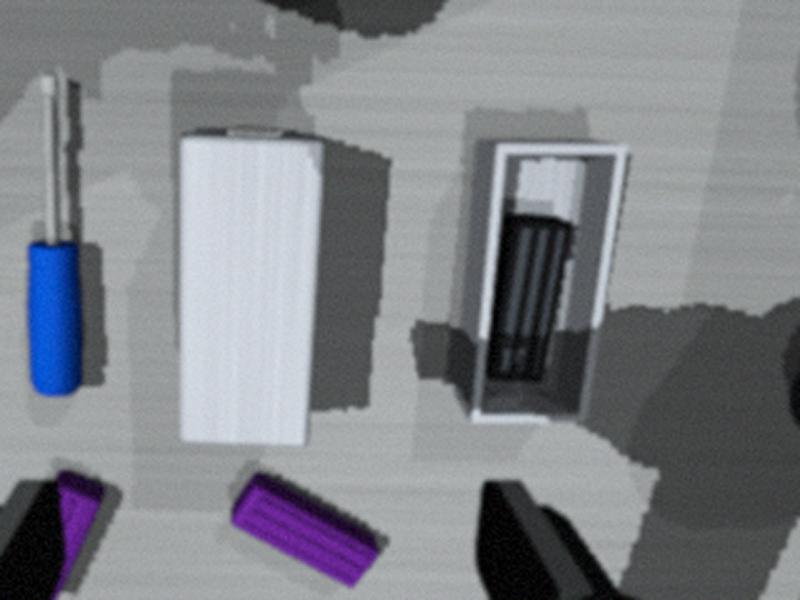

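The tray stands level at (540,280) with the holder in it. The middle case is at (250,290), undisturbed, with corners (182,138), (320,140), (308,444) and (182,441).

```bash
python3 - <<'E'
from h import *
np.set_printoptions(suppress=True,precision=1)
d=load('w5')
for c,z in[([(182,138),(320,140),(308,444),(182,441)],68),([(498,145),(628,147),(590,420),(470,420)],34)]:
    q=onz(d,(np.array(c)+.5)/2.5-.5+[150,60],z);e=np.roll(q,-1,0)-q
    print(q[:,:2],q.mean(0),np.linalg.norm(e,axis=1),np.arctan2(-e[1,1],-e[1,0]),np.arctan2(e[3,1],e[3,0]))
E
```

```text
[[ 631.8 -247.1]
 [ 632.4 -299.2]
 [ 505.1 -299.9]
 [ 505.2 -245.4]] [ 568.6 -272.9   68. ] [ 52.1 127.2  54.5 126.7] 0.005713002393713485 -0.013347515775728647
[[ 630.5 -377.2]
 [ 631.5 -433.2]
 [ 503.8 -437.8]
 [ 502.6 -379.6]] [ 567.1 -407.    34. ] [ 56.  127.7  58.2 128. ] 0.03543826947901586 0.01819367747785257
```

Request:
apply_moves([
  [2,9,0],
  [0,0,-50],
  [0,0,-50],
  [0,0,-40],
  [0,0,-27],
  [0,0,0],
  [0,0,0],
], roll=[-0.024,0,0,0,0,0,0], claw=1)

```text
t: 12.05
tool_pos: [569.2, -273.0, 56.1]
eef_rot: [3.141, -0.001, -0.001]
contact_force: [-0.5, -0.1, 0.3]
width: 85.6
finger_force: 0.0
```

Request:
apply_moves([
  [0,0,0],
  [0,0,0],
  [0,0,0],
  [0,0,0],
  [0,0,0],
  [0,0,0],
], roll=[0,0,0,0,0,0], claw=0)

```text
t: 12.8
tool_pos: [569.5, -272.6, 56.7]
eef_rot: [3.141, -0.002, -0.0]
contact_force: [-2.8, -0.8, 8.1]
width: 55.5
finger_force: 41.5
```

Request:
apply_moves([
  [0,0,3],
  [0,0,10],
  [0,0,30],
  [0,0,45],
  [0,0,45],
  [0,0,45],
  [0,0,0],
  [0,0,0],
], roll=[0,0,0,0,0,0,0,0])

```text
t: 13.8
tool_pos: [568.2, -271.8, 232.9]
eef_rot: [-3.141, 0.001, -0.0]
contact_force: [0.2, 0.3, -6.3]
width: 55.2
finger_force: 44.6
```

Request:
apply_moves([
  [-3,25,0],
  [-6,45,0],
  [-6,55,0],
  [-6,55,0],
  [-6,55,0],
  [-6,55,0],
  [-6,55,0],
  [-6,55,0],
  [-6,55,0],
  [-6,50,0],
  [-6,40,0],
  [-4,24,0],
], roll=[0,0,0,0,0,0,0,0,0,0,-0.02,-0.02])

```text
t: 15.3
tool_pos: [499.7, 298.9, 231.8]
eef_rot: [3.141, 0.002, -0.039]
contact_force: [0.6, 0.4, -4.8]
width: 55.2
finger_force: 44.6
```

```bash
python3 - <<'E'
from h import *
np.set_printoptions(suppress=True,precision=1)
w=grab('wrist','w6');s=grab('scene','s6');d=grab('side','d6')
st=arm.get_state();print(st['t'],st['tool_pos'],st['eef_rot'],st['contact_force'])
I=cv2.INTER_CUBIC
a=cv2.resize(w['color'],(400,300));b=cv2.resize(s['color'][110:260,210:410],(400,300),interpolation=I)
c=cv2.resize(d['color'][190:302,210:360],(400,300),interpolation=I);e=cv2.resize(s['color'][205:305,40:174],(400,300),interpolation=I)
cv2.imwrite('pics/m5.png',np.vstack([np.hstack([a,b]),np.hstack([c,e])]))
E
```

```text
15.45 [500.1 297.9 231.9] [ 3.1  0.  -0. ] [-0.3 -0.9 -5.9]
```

View pics/m5.png

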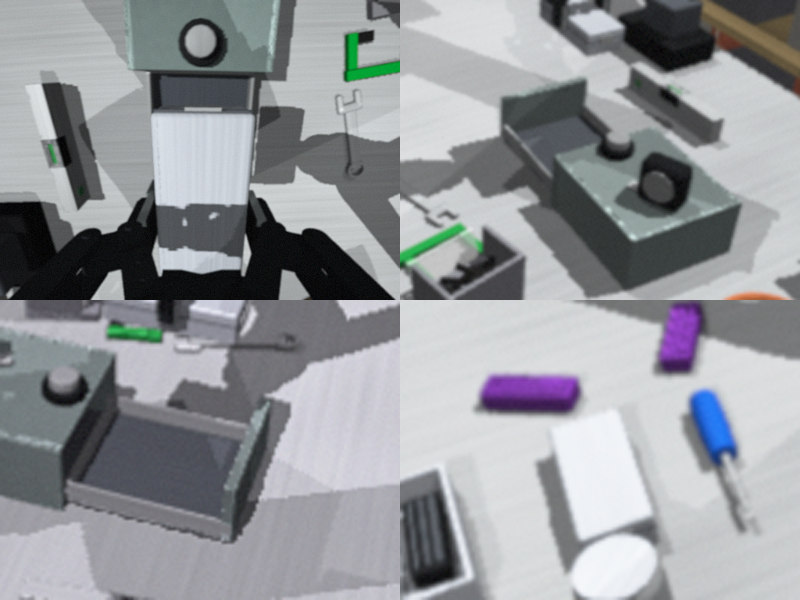

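The wrist picture shows the held case lying over the drawer. The drawer is open (side crop at (165,460)), the bottom case is alone at its place (610,475), and nothing else has moved. Next I check the drawer centre from the side crop.

```bash
python3 - <<'E'
from h import *
np.set_printoptions(suppress=True,precision=1)
d=load('d6');s=load('s6');w=load('w6')
f=lambda c:(np.array(c,float)+.5)/(400/150)-.5+[210,190]
print('wall tops z32',onz(d,f([(70,188),(225,218),(118,98),(243,133)]),32))
print('panel top z77',onz(d,f([(268,98),(230,190)]),77))
print('floor far corners',onz(d,f([(112,117),(240,142)]),12))
g=lambda c:(np.array(c,float)+.5)/2-.5+[210,110]
print('scene panel top z77',onz(s,g([(102,102),(185,78)]),77))
h=lambda c:(np.array(c,float)+.5)*1.28-.5
print('wrist walls z32 outer at chest',onz(w,h([(151,85),(254,85)]),32),'inner',onz(w,h([(156,95),(249,95)]),32))
print('chest front top',onz(w,h([(127,69),(273,73)]),85))
E
```

```text
wall tops z32 [[585.  377.3  32. ]
 [426.9 375.1  32. ]
 [578.  228.3  32. ]
 [435.1 246.8  32. ]]
panel top z77 [[413.6 236.8  77. ]
 [423.2 381.8  77. ]]
floor far corners [[581.9 238.3  12. ]
 [438.6 239.3  12. ]]
scene panel top z77 [[421.8 226.   77. ]
 [423.1 376.9  77. ]]
wrist walls z32 outer at chest [[571.2 365.3  32. ]
 [565.7 222.4  32. ]] inner [[557.4 359.7  32. ]
 [552.4 229.   32. ]]
chest front top [[591.6 379.7  85. ]
 [580.8 212.7  85. ]]
```

Request:
apply_moves([
  [1,-1,-40],
  [0,0,-50],
  [0,0,-40],
  [0,0,-30],
  [0,0,-20],
  [0,0,-10],
  [0,0,-4],
  [0,0,-2],
  [0,0,0],
  [0,0,0],
], roll=[0,0,0,0,0,0,0,0,0,0])

```text
t: 16.7
tool_pos: [503.0, 296.1, 37.8]
eef_rot: [-3.141, -0.001, -0.04]
contact_force: [0.4, -0.7, -4.7]
width: 55.2
finger_force: 44.6
```

Request:
apply_moves([
  [0,0,-1.5],
  [0,0,-1],
  [0,0,-0.5],
  [0,0,0],
], roll=[0,0,0,0])

```text
t: 17.2
tool_pos: [503.0, 295.9, 34.6]
eef_rot: [-3.141, -0.0, -0.04]
contact_force: [-1.0, -1.9, 5.1]
width: 55.3
finger_force: 45.7
```

Request:
apply_moves([
  [0,0,0],
  [0,0,0],
  [0,0,0],
  [0,0,0],
  [0,0,20],
  [0,0,50],
  [0,0,60],
  [0,0,60],
  [0,0,0],
], roll=[0,0,0,0,0,0,0,0,0], claw=1)

```text
t: 18.32
tool_pos: [505.0, 297.1, 229.2]
eef_rot: [-3.138, -0.007, -0.04]
contact_force: [-0.1, 0.1, 0.3]
width: 85.7
finger_force: 0.0
```

```bash
python3 - <<'E'
from h import *
np.set_printoptions(suppress=True,precision=1)
w=grab('wrist','w7');d=grab('side','d7')
st=arm.get_state();print(st['t'],st['tool_pos'],st['eef_rot'])
cv2.imwrite('pics/m6.png',np.hstack([cv2.resize(w['color'],(400,300)),cv2.resize(d['color'][190:302,210:360],(400,300),interpolation=2)]))
E
```

```text
18.425 [502.9 295.9 224.8] [-3.1 -0.  -0. ]
```

View pics/m6.png

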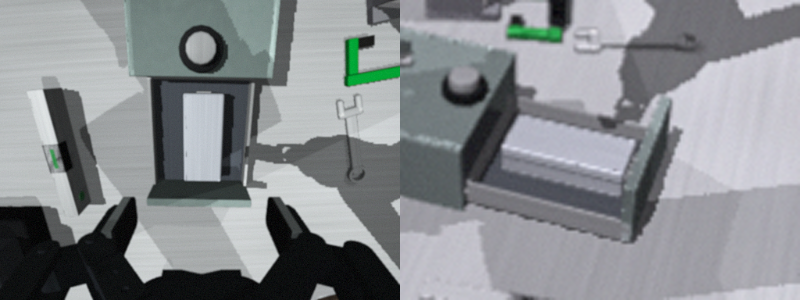

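The case lies flat in the drawer (wrist crop (203,138), side crop (565,155)). I go back to look at the bottom case and the tray from above.

Request:
apply_moves([
  [5,-53,0],
  [5,-53,0],
  [5,-53,0],
  [5,-53,0],
  [5,-53,0],
  [5,-53,0],
  [5,-53,0],
  [5,-53,0],
  [6,-53,0],
  [6,-53,0],
  [6,-53,0],
  [6,-53,0],
], roll=[0,0,0.032,0.032,0,0,0,0,0,0,0,0])

```text
t: 19.92
tool_pos: [566.0, -341.4, 222.1]
eef_rot: [-3.14, 0.003, 0.024]
contact_force: [0.5, 0.5, 0.3]
width: 85.5
finger_force: 0.0
```

Request:
apply_moves([
  [0,0,0],
  [0,0,0],
], roll=[0,0])

```text
t: 20.18
tool_pos: [565.8, -339.5, 222.4]
eef_rot: [-3.14, 0.003, 0.023]
contact_force: [-0.3, 0.6, 0.5]
width: 85.1
finger_force: 0.0
```

```bash
python3 - <<'E'
from h import *
np.set_printoptions(suppress=True,precision=1)
w=grab('wrist','w8')
st=arm.get_state();print(st['t'],st['tool_pos'],st['eef_rot'])
print(proj(w,[[x,y,34] for y in(-302,-245,-435,-379) for x in (502,634)]))
cv2.imwrite('pics/m7.png',cv2.resize(w['color'][70:310,120:440],(800,600),interpolation=cv2.INTER_CUBIC))
E
```

```text
20.225 [ 566.1 -339.   222.9] [-3.1  0.   0. ]
[[225.  224.4]
 [223.5 109.2]
 [177.2 223.3]
 [169.2 108. ]
 [336.3 226.9]
 [350.  112.5]
 [289.6 225.9]
 [296.9 111. ]]
```

View pics/m7.png

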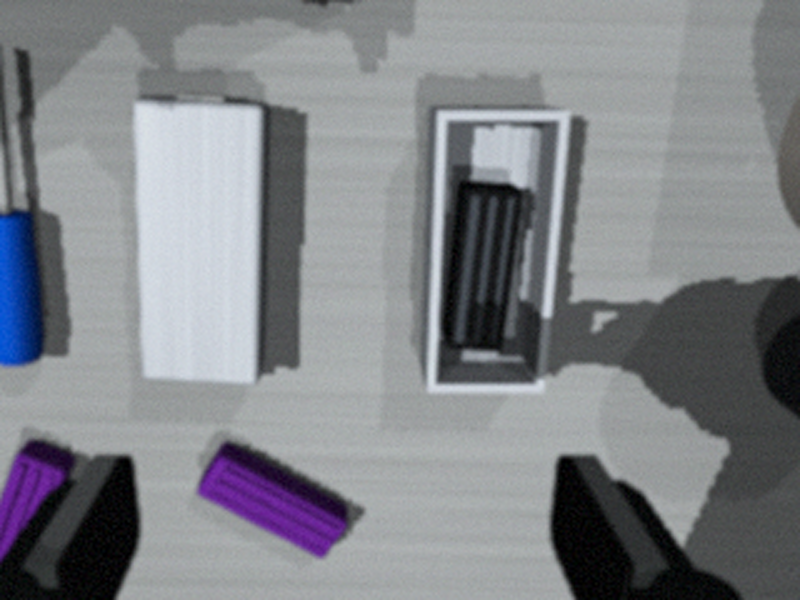

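The bottom case is at (200,240), corners (135,101), (264,104), (257,384) and (144,379). The tray is at (495,250), corners (432,108), (571,110), (544,390) and (427,390), with the holder still in it.

```bash
python3 - <<'E'
from h import *
np.set_printoptions(suppress=True,precision=3)
d=load('w8')
for c in([(135,101),(264,104),(257,384),(144,379)],[(432,108),(571,110),(544,390),(427,390)]):
    q=onz(d,(np.array(c)+.5)/2.5-.5+[120,70],34);e=np.roll(q,-1,0)-q
    print(q[:,:2],q.mean(0),np.linalg.norm(e,axis=1),np.arctan2(-e[1,1],-e[1,0]),np.arctan2(e[3,1],e[3,0]))
    uv=((np.array(c)+.5)/2.5-.5+[120,70])
E
```

```text
[[ 631.992 -249.6  ]
 [ 631.867 -303.884]
 [ 503.412 -299.055]
 [ 504.601 -245.248]] [ 567.968 -274.447   34.   ] [ 54.284 128.546  53.821 127.465] -0.037572932312183595 -0.034152374600185005
[[ 631.92  -374.455]
 [ 632.715 -433.109]
 [ 503.621 -435.975]
 [ 502.305 -380.065]] [ 567.64  -405.901   34.   ] [ 58.659 129.126  55.926 129.737] 0.022197647077170913 0.04325203394284403
```

Request:
apply_moves([
  [1,-35,0],
  [0,-32,-20],
  [0,0,-45],
  [0,0,-50],
  [0,0,-40],
  [0,0,-30],
  [0,0,-15],
  [0,0,0],
  [0,0,0],
], roll=[0,0,0,0,0,0,0,0,0])

```text
t: 21.35
tool_pos: [568.6, -407.3, 25.6]
eef_rot: [3.141, -0.001, 0.024]
contact_force: [-0.2, -0.1, 0.9]
width: 85.3
finger_force: 0.0
```

Request:
apply_moves([
  [0,0,0],
  [0,0,0],
  [0,0,0],
  [0,0,0],
  [0,0,0],
  [0,0,0],
], roll=[0,0,0,0,0,0], claw=0)

```text
t: 22.1
tool_pos: [568.2, -407.4, 25.5]
eef_rot: [3.141, -0.001, 0.024]
contact_force: [-1.6, 2.1, 8.1]
width: 55.3
finger_force: 41.9
```

Request:
apply_moves([
  [0,0,5],
  [0,0,20],
  [0,0,30],
  [0,0,15],
  [0,20,0],
  [0,30,0],
  [0,35,0],
  [0,30,0],
  [0,16,0],
  [0,0,0],
  [0,0,0],
  [0,0,0],
], roll=[0,0,0,0,-0.02,-0.02,-0.02,0,0,0,0,0])

```text
t: 23.6
tool_pos: [567.8, -277.1, 94.3]
eef_rot: [3.141, -0.0, -0.037]
contact_force: [-0.4, -0.6, -3.3]
width: 55.5
finger_force: 43.7
```

Request:
apply_moves([
  [1,2.5,-10],
  [0,0,-12],
  [0,0,-8],
  [0,0,-2],
  [0,0,0],
  [0,0,0],
], roll=[0,0,0,0,0,0])

```text
t: 24.35
tool_pos: [569.0, -273.7, 62.6]
eef_rot: [3.141, -0.001, -0.036]
contact_force: [0.1, 0.2, -2.7]
width: 55.4
finger_force: 43.7
```

Request:
apply_moves([
  [0,-0.5,-1.5],
  [0,0,-1],
  [0,0,-0.7],
  [0,0,0],
  [0,0,0],
], roll=[0,0,0,0,0])

```text
t: 24.98
tool_pos: [568.8, -274.1, 59.5]
eef_rot: [3.141, -0.0, -0.036]
contact_force: [-1.9, 0.8, 6.2]
width: 54.9
finger_force: 44.7
```

Contact is made. I release, rise and check.

Request:
apply_moves([
  [0,0,0],
  [0,0,0],
  [0,0,0],
  [0,0,0],
  [0,0,15],
  [0,0,40],
  [0,0,55],
  [0,0,50],
  [0,0,0],
  [0,0,0],
  [0,0,0],
], roll=[0,0,0,0,0,0,0,0,0,0,0], claw=1)

```text
t: 26.35
tool_pos: [568.2, -273.8, 218.2]
eef_rot: [-3.141, 0.002, -0.036]
contact_force: [-0.2, -0.6, 0.4]
width: 85.3
finger_force: 0.0
```

```bash
python3 - <<'E'
from h import *
np.set_printoptions(suppress=True,precision=2)
w=grab('wrist','w9');s=grab('scene','s9');d=grab('side','d9')
st=arm.get_state();print(st['t'],st['tool_pos'],st['eef_rot'],st['contact_force'])
g=cv2.cvtColor(w['color'],cv2.COLOR_BGR2GRAY)
# rim position: edge profiles across y at several rows, via projected expectation at z=68
c,sn=np.cos(-.036),np.sin(-.036)
R=np.array([[c,-sn],[sn,c]])
# sample brightness over the tray's own y axis at rim height and x axis
for nm,ax,rg,oth in(('y',1,np.arange(-40,41,1.),(-40,-10,20,45)),('x',0,np.arange(-78,79,1.),(-22,22))):
  for o in oth:
    L=np.zeros((len(rg),2));L[:,ax]=rg;L[:,1-ax]=o
    P=np.c_[L@R.T+[568,-274.4],np.full(len(rg),68.)]
    uv=proj(w,P).astype(np.float32)
    v=cv2.remap(cv2.GaussianBlur(g,(3,3),0).astype(np.float32),uv[:,0][None],uv[:,1][None],1)[0]
    b=rg[v>v.max()*0.85]; print(nm,o,'bright',b.min(),b.max(),v.max())
bl=cv2.inRange(w['color'],(0,0,0),(60,60,60));n,_,stt,cen=cv2.connectedComponentsWithStats(bl)
for i in range(1,n):
    if stt[i,4]>300: print('dark',stt[i],onz(w,cen[i],56)[0])
E
```

```text
26.5 [ 568.42 -273.88  218.15] [-3.14  0.   -0.04] [ 0.03 -0.5   0.02]
y -40 bright -27.0 28.0 212.8125
y -10 bright -27.0 27.0 211.3125
y 20 bright -27.0 27.0 213.84766
y 45 bright -27.0 27.0 216.66992
x -22 bright -77.0 -63.0 203.97656
x 22 bright -65.0 63.0 213.98828
dark [   0    0   99  115 8919] [694.26 -78.16  56.  ]
dark [241  27  60  41 512] [ 686.62 -289.92   56.  ]
dark [ 30 118  22  35 349] [622.21 -57.88  56.  ]
dark [ 237  142   37   90 1610] [ 560.6  -271.93   56.  ]
dark [ 476  169   36   67 1784] [ 536.01 -530.76   56.  ]
dark [    0   253   512   131 31030] [ 351.25 -268.15   56.  ]
dark [263 252  51  27 302] [ 466.79 -305.49   56.  ]
```

The tray rim is within about 1 mm of the bottom case's measured footprint, parallel to it, with the holder inside and the gripper clear.

```bash
python3 -c "
from bench import arm
print(arm.hand_in())"
```

```text
the job is handed in; nothing more can be done
None
```

I handed the job in at about 26.5 s of the 72 s allowed; no verdict came back. The drawer is open with the middle case flat in it, and the tray with the hex key holder is back on the bottom case, within about 1 mm of that case's measured footprint.

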